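# Make the boot dryer ready for a tall boot

## Task

Get the boot dryer ready for a tall boot: with the scraper block, wipe the three flakes of dried mud off the dryer's deck so that they drop into the boot tray, then stand the scraper back upright on its cork mat and let go of it. Then squeeze the orange release button on the side of the boot tube's nozzle, pull the nozzle straight up past the first stop to the second stop (fully out), and finish while still holding it there, for it sinks back when let go. Don't touch the mud with the fingers, and leave the shoehorn, key dish, umbrella tips, brush and polish tin where they are.

Things in the scene. Friction and masses are not known exactly. Their poses are not given: they have to be found in the camera images.
- tray: dark grey cast-iron boot tray, 380 (x) x 560 (y) mm, fixed; rim 20 mm high, 8 mm thick; ribs along y every 20 mm, their tops 12 mm above the underside. Origin: centre of its underside, on the table. Small things lie along its far left side (+y); the ribs beside the dryer are empty for at least 50 mm to the left and 40 mm to the right.
- dryer: light grey boot dryer, fixed on the tray's ribs: case 230 (x) x 200 (y) x 60 (z) mm, its flat top is the deck. Origin: centre of its underside. Boot tube at its x = +80, y = 0 mm: fixed grey tube 36 mm across (collar 42, foot 50) up to z = 151 mm, the sliding nozzle above it. The mud lies at x -95 to +9, y -62 to +62 mm. The long edges at y = -100 and +100 mm are free to wipe over.
- scraper: scraper block, about 150 g, upright on the mat: black rubber blade block 110 (x, the blade) x 30 (y) x 22 (z) mm with a wooden grip 84 (x) x 22 (y) x 38 (z) mm on top, 60 mm high in all. Origin: centre of its underside. Grip it from above across its 22 mm (its y), fingertips 26 mm or more above its underside, clear of the 10 mm high mud.
- mat: cork mat, 160 (x) x 100 (y) x 6 mm, fixed flat on the table to the right of the tray; origin at the centre of its underside. The scraper's place.
- chip1: mid-brown flake of dried mud, a rounded slab 18 x 14 x 10 mm (x, y, z), 12 g; origin at the centre of its underside. It starts lying loose on the dryer's deck.
- chip2: dark brown flake of dried mud, a rounded slab 18 x 14 x 10 mm (x, y, z), 12 g; origin at the centre of its underside. It starts lying loose on the dryer's deck.
- chip3: light brown flake of dried mud, a rounded slab 18 x 14 x 10 mm (x, y, z), 12 g; origin at the centre of its underside. It starts lying loose on the dryer's deck.
- nozzle: black nozzle on top of the boot tube: block 44 (x) x 32 (y) x 50 (z) mm; origin at the centre of its underside, axes as the dryer's. It slides straight up with the tube and carries the orange button on its -y side; the moving part weighs about 0.3 kg.
- release_face (a point): centre of the outer face of the orange button, 34 (x) x 36 (z) mm, on the nozzle's -y side, 23 mm from the nozzle's centre line, 27 mm above its underside. Nozzle and button are 39 mm across y, 33 mm when pressed; pinching them from above along the dryer's y, one finger on the button, one on the bare +y face, presses it.
- release (a joint): travel of the orange button, 0 = out, 0.006 m = fully pressed (in +y of the nozzle), then still 1 mm proud of the nozzle. Spring: 3 N to start, 8 N fully down. The catch lets go beyond 0.0045 m.
- extension (a joint): how far the boot tube is pulled out, m: 0 = down (start), 0.05 = first stop, 0.10 = second stop, the end of travel. With the button out a hidden catch blocks it at 0 and at 0.05; with the button kept pressed it passes. About 4 N lifts it slowly; drag adds 15 N per m/s. Let go, it sinks back onto the first catch (0.066).
- shoehorn: amber horn shoehorn, 160 mm long, 38 mm wide, 5 mm thick, lying along its x on the tray's ribs; origin near the middle of its underside. Leave alone.
- key_dish: pewter key dish, 90 mm across, 22 mm high, on the ribs; origin under its centre. Leave alone.
- tip_a: black rubber umbrella tip, 26 mm across, 26 mm high, standing on the ribs; origin under its centre. Leave alone.
- tip_b: a second black rubber umbrella tip, like the first. Leave alone.
- boot_brush: wooden boot brush, 160 x 50 x 40 mm, on the table to the left of the tray; origin under its centre. Leave alone.
- polish_tin: flat red polish tin with a white lid, 70 mm across, 24 mm high, on the table to the right; origin under its centre. Leave alone.
Not all that is in view belongs to the job. Of the things shaped like the scraper, the black one is meant.

How it is judged (in metres and radians):
On the way, in this order (a step that is already met when the one before it is completed fails the run):
1. all three mud flakes have been wiped off the dryer's deck into the tray (z of each of chip1, chip2, chip3 in the frame of dryer below 0.035 m and z of each of chip1, chip2, chip3 in the frame of tray above 0 m and x of chip1 in the frame of tray between -0.19 and 0.19 m and y of chip1 in the frame of tray between -0.28 and 0.28 m and x of chip2 in the frame of tray between -0.19 and 0.19 m and y of chip2 in the frame of tray between -0.28 and 0.28 m and x of chip3 in the frame of tray between -0.19 and 0.19 m and y of chip3 in the frame of tray between -0.28 and 0.28 m), for 0.2 s.
2. the scraper stands on its mat again, let go (all of step 1 and horizontal distance between scraper and mat below 0.05 m and angle between scraper's own z axis and vertical below 0.15 rad and z of scraper in the frame of mat below 0.012 m and linear speed of scraper below 0.02 m/s and contact force between the fingers and scraper below 0.1 N), for 0.2 s.
3. the nozzle is gripped and pulled out to the second stop (value of joint extension above 0.092 m and velocity of joint extension between -0.02 and 0.02 m/s and contact force between the fingers and nozzle above 2 N), for 0.2 s.
At the end, for the whole second after the job is handed in: The three flakes lie in the tray, off the deck (at least 25 mm below it); the scraper stands upright on its mat (centre within 50 mm of the mat's, tilt under 0.15 rad), let go and still; the nozzle is held by the fingers with the tube at the second stop (pulled out more than 92 mm of 100) and still (all of step 2 and all of step 3); the arm keeps its last pose, push and grip.
It fails at once if the fingers touch a mud flake (contact force between the fingers and chip1 above 0.5 N or contact force between the fingers and chip2 above 0.5 N or contact force between the fingers and chip3 above 0.5 N).
It fails at once if a bystander is moved by more than 30 mm (distance of any of shoehorn, key_dish, tip_a, tip_b, boot_brush, polish_tin from where it was at the start of the episode above 0.03 m).
It also fails if it takes over 58 s, if anything falls off the work surface, if the arm or the gripper's body presses on something with over 40 N, if the wrist force passes 120 N, or if a joint passes its speed limit or range.

## Robot

A 7-joint arm with a two-finger parallel gripper is mounted at the origin on the work surface. World frame = base frame: x ahead of the robot, y to its left, z up, the work surface at z = 0. Lengths are in m, angles in degrees, forces in N, time in s.
With the tool pointing down it reaches from about 0.425 to 0.875 m from the base axis. Payload 4.7 kg.
Tool frame: the origin (TCP) lies on the mounting face of the last link; the fingertips stand 182 mm ahead of it and the grasp point (between the pads) lies env.grip_depth ahead of it (env.grip_depth is the distance from the TCP to the grasp point, in m); x points along the fingers, y is the direction in which the jaws open and shut, and the axes are right-handed (so a half turn about x gives the same grasp; the last joint's range is limited). The gripper opens to 87 mm and grips with 3 to 60 N. Pads are 19 mm wide; open, the fingers measure 117 mm over their backs; the gripper's body (75 mm by 190 mm) begins 51 mm behind the grasp point.
Start: joints at [-68.119, 18.392, -4.016, 83.108, 1.295, 78.541, -3.26], TCP at [0.234, 0.607, 0.405] pointing down, gripper open.
Joint ranges: [-163.93, 163.93], [-17.29, 119.83], [-79.2, 71.16], [3.27, 140.29], [-89.18, 269.18], [5.43, 117.66], [-154.24, 154.24]. Speed limits (degrees/s): [147.25, 147.25, 180, 180, 180, 180, 180].

## Interface

Orientations are given as [roll, pitch, yaw] about the fixed x, y, z axes, in that order (R = Rz(yaw) Ry(pitch) Rx(roll)).
In Python, from cell import sensors, viewer, env gives the robot as it stands.
- The arm moves only by the tool carry_out, never from a script. Its argument "moves" is a list of rows, each a list of 4 numbers: the shift along the world's x, y, z in cm, then the turn about the world's z in rad. In form: [[tx, ty, tz, spin], ...]. A call has 1 to 12 rows; each row shifts and turns the pose as measured when the row begins; what a row does not reach is not made up. A row lasts 1/10 s, in which the tool goes at most 50 mm and 8.59 degrees, less where a joint would pass 70% of its speed; a pose out of reach is approached as far as the arm can. A call with a gripper value outside its range is refused whole. "hand" is the finger opening in cm, from 0 to 8.7, set as the call begins (left out, the last holds). The fingers move at their own pace and stop on an object; "force" is the grip in N (left out, the last holds). Time passes only in rows, so rows that do not move let the fingers close. It gives the time, the measured TCP pose, the force and the opening at its end, in the units of the state.
- sensors.get_obs(): the state, without advancing time (a new reading comes with each control period).
- viewer.read_camera(name): name is "side" or "top"; returns the picture (400x640x3 uint8, red, green, blue); there is no depth.
- viewer.camera_model(name): a dict with "K" (3x3 intrinsics, pixels), "extrinsics" (4x4, takes a point from world to camera coordinates). Camera axes: x right, y down, z forward; pixel columns grow to the right and rows downward; lengths in m; the calibration is good to about 2 mm. A picture is of the moment at which its call begins. camera_model takes no time and is no camera call.
- env.sign_off(): hands the job in, once; it reports no verdict.
The state is a dict: "time_s": time; "qpos": joint angles; "joint_velocities": joint speeds; "effort": joint torques, N m; "tool_pos": TCP position; "tool_rot": TCP orientation; "force": force on the tool from outside, world axes, zero at the start; "wrist_torque": the same for the moment, N m; "grip_width": finger opening in m.
Only numpy, scipy, OpenCV 4.12 (cv2) and the standard library are available. Lean on these libraries where they do the work, as an engineer would, in place of code of your own. Each camera call takes 0.05 s, during which the arm holds its last target. There are 200 camera calls.

## Working session

There is one attempt and no reset: what is moved stays moved. The work goes in short steps, Python scripts to look and compute and a tool call to move; the robot and the scene stay as the last step left them, time stands still between calls to the robot, and variables do not carry over. Pictures are saved under pics/ and viewed, about 8 in all and at most 12, crops included, and the job is handed in when it is done.

Besides the shell and the picture viewer there is one more tool, called after "Request:" in YAML: its name, and indented under it one key for each argument. carry_out: Moves the arm, as the interface text tells. Its arguments: {"type":"object","properties":{"moves":{"type":"array"},"hand":{"type":"number"},"force":{"type":"number"}},"required":["moves"]}

```bash
mkdir -p pics; ls
python3 - <<'E'
from cell import sensors, viewer, env
import cv2
for n in ("top","side"):
    cv2.imwrite(f"pics/{n}0.png", viewer.read_camera(n)[:,:,::-1])
    m=viewer.camera_model(n); print(n,m["K"],m["extrinsics"])
print(env.grip_depth, sensors.get_obs())
E
```

```text
pics
top [[431.5404653    0.         323.47815874]
 [  0.         431.5404653  191.26216745]
 [  0.           0.           1.        ]] [[ 0.02581371 -0.99962767  0.00884145 -0.07537846]
 [-0.99541443 -0.02651781 -0.09190711  0.50056596]
 [ 0.09210734 -0.00642845 -0.99572833  1.39971512]
 [ 0.          0.          0.          1.        ]]
side [[504.14332599   0.         314.86536977]
 [  0.         504.14332599 192.05886854]
 [  0.           0.           1.        ]] [[-0.94892619 -0.31518926 -0.01395766  0.45777229]
 [-0.21691954  0.68391629 -0.69656617  0.24521176]
 [ 0.22909605 -0.65796219 -0.71735678  1.59158566]
 [ 0.          0.          0.          1.        ]]
0.1635 {'time_s': 0.1, 'qpos': array([-68.11893079,  18.43514125,  -4.01523405,  83.16842626,
         1.29589474,  78.54309279,  -3.26071985]), 'joint_velocities': array([ 0.14197855, -0.18610048, -0.00581552, -0.17949303, -0.0106895 ,
        0.03939164, -0.10066233]), 'effort': array([-1.02476392e-04, -4.92569768e+01, -4.05622758e-01, -3.13399851e+01,
       -6.40776032e-02,  3.94722121e-02,  7.98409428e-05]), 'tool_pos': array([0.23368126, 0.60633672, 0.40376236]), 'tool_rot': array([ -86.28550055,   89.89841135, -107.3577874 ]), 'force': array([-0.40819907,  0.20294791,  0.32915544]), 'wrist_torque': array([ 0.0544643 , -0.02887771,  0.00688159]), 'grip_width': 0.08719373535319125}
```

View pics/top0.png

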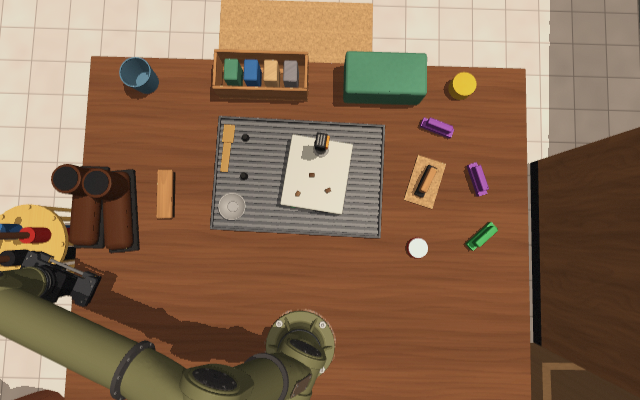

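View pics/side0.png

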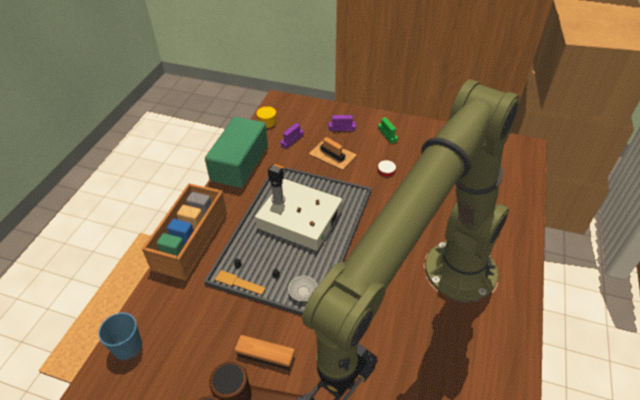

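The top view shows the tray around (298,178) and the dryer around (317,174). The tube is at (321,142) and the flakes are at (311,175), (297,194) and (327,190). Four things are scraper-shaped: purple (437,127), purple (478,180), green (482,236), and a wood-and-black one on the cork mat (428,180). The last one fits, since it is black and stands on the mat. I'll confirm that in an enlarged crop.

```bash
python3 - <<'E'
import cv2
a=cv2.imread("pics/top0.png")
c=cv2.resize(a[125:225,275:455],None,fx=4.44,fy=4.44,interpolation=cv2.INTER_CUBIC)
cv2.imwrite("pics/crop1.png",c)
b=cv2.imread("pics/side0.png")
c=cv2.resize(b[130:250,240:370],None,fx=5,fy=5,interpolation=cv2.INTER_CUBIC)
cv2.imwrite("pics/crop2.png",c)
E
cat > h.py <<'E'
import numpy as np, cv2
from cell import sensors, viewer, env
def back(n,uv,z):
    m=viewer.camera_model(n);E=np.array(m["extrinsics"]);K=np.array(m["K"])
    R,t=E[:3,:3],E[:3,3];uv=np.atleast_2d(np.array(uv,float))
    d=(np.c_[uv,np.ones(len(uv))]@np.linalg.inv(K).T)@R;c=-R.T@t
    return c+d*((z-c[2])/d[:,2])[:,None]
def proj(n,p):
    m=viewer.camera_model(n);E=np.array(m["extrinsics"]);K=np.array(m["K"])
    q=(np.atleast_2d(p)@E[:3,:3].T+E[:3,3])@K.T
    return q[:,:2]/q[:,2:]
E
```

```text
(no output)
```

View pics/crop1.png

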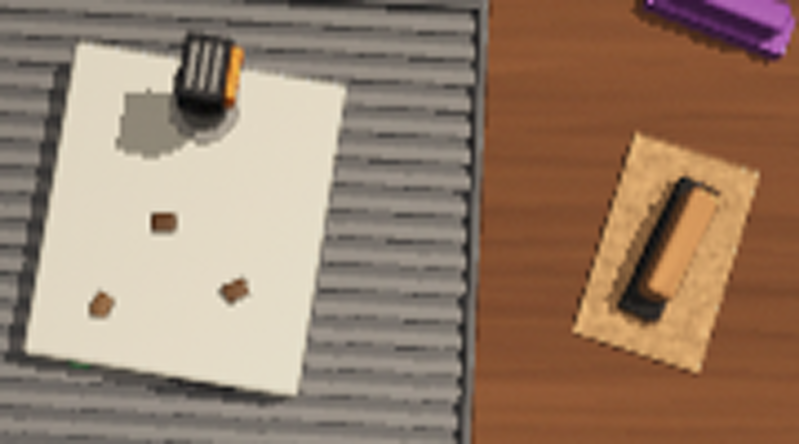

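View pics/crop2.png

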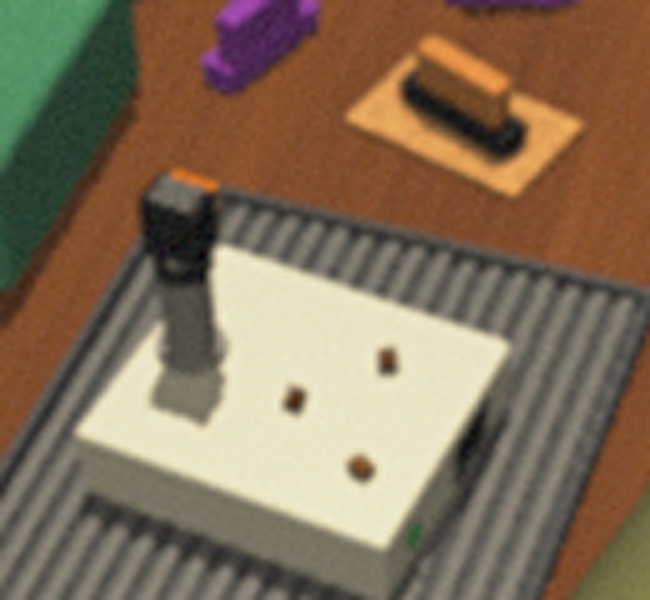

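The crops confirm it: a wooden grip on a black block, on the cork mat at crop1 (680,243). Deck corners in crop1 are (78,43), (346,85), (297,396) and (25,353), and the flakes are at (163,222), (101,304) and (235,290). Next I turn these into positions.

Run:
```python
from h import *
np.set_printoptions(precision=4,suppress=True)
f=lambda p:np.array(p)/4.44+np.array([275,125])-.4
g=lambda p:np.array(p)/5+np.array([240,130])-.4
D=back("top",f([(78,43),(346,85),(297,396),(25,353)]),.072)
D2=back("side",g([(225,243),(510,345),(385,550),(78,432)]),.072)  # far-right?.. 
def rect(n,P):
    P=P[:,:2];print(n,"c",P.mean(0),"sides",[round(float(np.linalg.norm(P[i]-P[i-1])),4) for i in range(4)])
    for i in range(4):
        d=P[i]-P[i-1];print("  ",np.degrees(np.arctan2(d[1],d[0])).round(2),end="")
    print()
rect("deck top",D);rect("deck side",D2)
M=back("top",f([(637,132),(760,173),(699,374),(573,332)]),.006)
rect("mat",M)
M2=back("side",g([(390,62),(583,125),(517,195),(346,117)]),.006);rect("mat side",M2)
G=back("top",f([(690,187),(718,198),(665,303),(642,292)]),.066);rect("grip",G)
G2=back("side",g([(432,37),(511,80),(498,96),(417,52)]),.066);rect("grip side",G2)
C=back("top",f([(163,222),(101,304),(235,290)]),.082);print("chips",C)
print("chips side",back("side",g([(293,396),(360,465),(387,355)]),.081))
N=back("top",f([(185,36),(228,40),(222,108),(178,100)]),.012+.201);rect("nozzle",N)
c=D[:,:2].mean(0)
for nm,P in(("deck",D),):
    a=np.arctan2(*( (P[0]-P[3])[:2][::-1]))+0
    a2=np.arctan2(*( (P[1]-P[2])[:2][::-1]));a=(a+a2)/2
    R=np.array([[np.cos(a),-np.sin(a)],[np.sin(a),np.cos(a)]])
    print("yaw",np.degrees(a),"chips in dryer",(C[:,:2]-c)@R,"tube",c+R@[.08,0])
```

```text
deck top c [ 0.5536 -0.0386] sides [0.2282, 0.1968, 0.2283, 0.1967]
   -7.69   -97.46   172.3   82.52
deck side c [ 0.5485 -0.0373] sides [0.1989, 0.2231, 0.1967, 0.2267]
   -98.45   171.11   82.62   -8.31
mat c [ 0.5462 -0.4014] sides [0.1607, 0.098, 0.1605, 0.0993]
   -17.13   -107.17   163.36   72.96
mat side c [ 0.5462 -0.3948] sides [0.0747, 0.1697, 0.096, 0.1595]
   -99.41   170.85   73.73   -16.59
grip c [ 0.5445 -0.3951] sides [0.0848, 0.0217, 0.0864, 0.0183]
   -23.99   -110.22   153.77   65.68
grip side c [ 0.5418 -0.3949] sides [0.0214, 0.0788, 0.0211, 0.0801]
   -105.2   157.12   78.58   -22.53
chips [[ 0.549  -0.0219  0.082 ]
 [ 0.489   0.0205  0.082 ]
 [ 0.5016 -0.0745  0.082 ]]
chips side [[ 0.5466 -0.0214  0.081 ]
 [ 0.485   0.0222  0.081 ]
 [ 0.4988 -0.0758  0.081 ]]
nozzle c [ 0.6315 -0.0483] sides [0.0425, 0.0281, 0.0451, 0.029]
   -4.57   -93.81   176.49   81.13
yaw -7.691692676847007 chips in dryer [[-0.0068  0.0159]
 [-0.0719  0.0499]
 [-0.0468 -0.0426]] tube [ 0.6329 -0.0493]
```

Dryer centre is about (0.552,-0.038) with yaw -7.6°. The scraper is at about (0.543,-0.395) with yaw about -23°, and the mat centre is at about (0.546,-0.40). The tube is at about (0.632,-0.049). All the flakes fit under one blade width centred at dryer x = -38 mm. The jaw direction is already at yaw -21°, so I start moving.

Request:
carry_out:
  moves:
    - [1,-4.8,0.4,0]
    - [1,-4.8,0.4,0]
    - [1,-4.8,0.4,0]
    - [1,-4.8,0.4,0]
    - [2.5,-4.2,0,0]
    - [3,-4,0,0]
    - [3,-4,0,0]
    - [3,-4,0,0]
    - [3,-4,0,0]
    - [3,-4,0,0]
    - [2.5,-4.2,0,0]
    - [2,-4.5,0,0]
  hand: 6
  force: 30

```text
time_s: 1.3
tool_pos: [0.4864, 0.0787, 0.4121]
tool_rot: [-120.1, 89.5, -140.2]
force: [1.1, 0.5, -0.6]
grip_width: 0.0599
```

Request:
carry_out:
  moves:
    - [0.5,-4.9,0,0]
    - [0.5,-4.9,0,0]
    - [0.5,-4.9,0,0]
    - [0.5,-4.9,0,0]
    - [0.5,-4.9,0,0]
    - [0.5,-4.9,0,-0.02]
    - [0.5,-4.9,0,-0.02]
    - [0.5,-4.9,-2,-0.01]
    - [0.5,-4.9,-2,0]
    - [0.5,-2,-2,0]
    - [0,0,0,0]
    - [0,0,0,0]

```text
time_s: 2.5
tool_pos: [0.5313, -0.39, 0.3506]
tool_rot: [-114.9, 89.2, -138.4]
force: [0.3, -0.2, 1.0]
grip_width: 0.0601
```

Request:
carry_out:
  moves:
    - [0.6,-0.3,-3,0]
    - [0.6,-0.2,-3,0]
    - [0,0,-2.5,0]
    - [0,0,0,0]

```text
time_s: 2.9
tool_pos: [0.5466, -0.3891, 0.2683]
tool_rot: [-87.2, 89.6, -110.3]
force: [-0.2, -0.0, -0.2]
grip_width: 0.0601
```

Run:
```python
from h import *
from scipy.spatial.transform import Rotation as R
np.set_printoptions(precision=4,suppress=True)
a=viewer.read_camera("side");b=viewer.read_camera("top")
A=cv2.resize(a[110:190,290:390],None,fx=4,fy=4,interpolation=cv2.INTER_CUBIC)
B=cv2.resize(b[140:220,380:480],None,fx=4,fy=4,interpolation=cv2.INTER_CUBIC)
cv2.imwrite("pics/g1.png",np.hstack([A,B])[:,:,::-1])
o=sensors.get_obs();print(o["tool_pos"],R.from_euler("xyz",o["tool_rot"],degrees=True).as_matrix())
```

```text
[ 0.5475 -0.3905  0.2721] [[ 0.0028  0.3917  0.9201]
 [-0.0103  0.9201 -0.3916]
 [-0.9999 -0.0084  0.0066]]
```

View pics/g1.png

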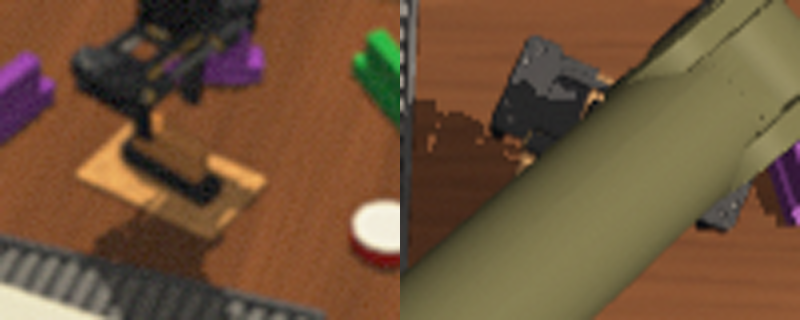

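The side crop shows the open fingers straddling the scraper's grip, with the near fingertip at about (326,143) in the full image. The top view is hidden by the arm. I descend and grip.

Request:
carry_out:
  moves:
    - [-0.3,-0.4,-2.5,0]
    - [0,0,-2,0]
    - [0,0,-0.6,0]
    - [0,0,0,0]

```text
time_s: 3.4
tool_pos: [0.5481, -0.3942, 0.2309]
tool_rot: [-20.9, 88.7, -43.7]
force: [-0.3, 0.2, -0.7]
grip_width: 0.0599
```

Request:
carry_out:
  moves:
    - [-0.3,0,-1.2,0]
    - [0,0,0,0]
    - [0,0,0,0]

```text
time_s: 3.7
tool_pos: [0.5461, -0.3948, 0.2223]
tool_rot: [-17.4, 88.3, -40.1]
force: [-0.6, 0.3, 0.1]
grip_width: 0.0599
```

Request:
carry_out:
  moves:
    - [-0.1,0,-0.6,0]
    - [0,0,0,0]
    - [0,0,0,0]
    - [0,0,0,0]
    - [0,0,0,0]
  hand: 1.5
  force: 30

```text
time_s: 4.2
tool_pos: [0.5452, -0.3951, 0.2167]
tool_rot: [-17.0, 88.3, -39.8]
force: [-0.5, -0.0, -0.1]
grip_width: 0.0277
```

```bash
cat >> h.py <<'E'
from scipy.spatial.transform import Rotation as Ro
np.set_printoptions(precision=4,suppress=True)
def pose():
    o=sensors.get_obs();M=Ro.from_euler("xyz",o["tool_rot"],degrees=True).as_matrix()
    print("t",o["time_s"],"p",o["tool_pos"],"tilt xy deg",np.degrees(M[:2,0]),"jaw yaw",np.degrees(np.arctan2(-M[0,1],M[1,1])),"F",o["force"],"w",o["grip_width"])
    return o,M
E
python3 - <<'E'
from h import *
for i in range(3):
    viewer.read_camera("side"); pose()
E
```

```text
t 4.25 p [ 0.5451 -0.3953  0.2168] tilt xy deg [ 1.3254 -1.1365] jaw yaw -22.78648335642793 F [ 0.1578 -1.5712  1.5425] w 0.023896461995880264
t 4.3 p [ 0.5451 -0.3954  0.2169] tilt xy deg [ 1.3327 -1.1373] jaw yaw -22.79533130855759 F [-0.0855 -0.9394  0.2333] w 0.021926035502279714
t 4.35 p [ 0.5451 -0.3953  0.2169] tilt xy deg [ 1.3377 -1.1348] jaw yaw -22.793826720528223 F [-0.4205  0.0322  0.4831] w 0.022283989567722654
```

Request:
carry_out:
  moves:
    - [0,0,3,0]
    - [0,0,5,0]
    - [0,1,5,0]
    - [-0.2,4.5,2,0.05]
    - [-0.2,4.9,0,0.05]
    - [-0.2,4.9,0,0.05]
    - [-0.2,4.9,0,0.05]
    - [-0.3,4.9,0,0.05]
    - [-0.3,4.9,0,0.02]
    - [-0.3,4.5,0,0]
    - [0,0,0,0]
    - [0,0,0,0]

```text
time_s: 5.55
tool_pos: [0.52, -0.0389, 0.3701]
tool_rot: [-16.9, 88.4, -23.7]
force: [0.3, -1.7, -0.3]
grip_width: 0.0219
```

Run:
```python
from h import *
viewer.read_camera("side"); pose()
```

```text
t 5.6 p [ 0.5201 -0.0384  0.3699] tilt xy deg [ 1.4176 -0.5764] jaw yaw -6.829060981571856 F [-1.0969  1.9873 -0.8871] w 0.021883514933138126
```

Request:
carry_out:
  moves:
    - [0.4,4.6,-1,-0.013]
    - [0.4,4.5,-1,0]
    - [0,0.2,-2,0]
    - [0,0,-2,0]
    - [0,0,-1,0]
    - [0,0,0,0]
    - [0,0,0,0]

```text
time_s: 6.3
tool_pos: [0.5304, 0.0463, 0.2988]
tool_rot: [-17.4, 88.2, -26.1]
force: [0.1, -0.3, -0.9]
grip_width: 0.0217
```

Run:
```python
from h import *
viewer.read_camera("side"); pose()
```

```text
t 6.35 p [0.5304 0.0462 0.299 ] tilt xy deg [ 1.6124 -0.7798] jaw yaw -8.778744920111677 F [ 0.6204 -0.4849 -0.7274] w 0.02207536066948246
```

Request:
carry_out:
  moves:
    - [-0.3,0.7,-0.3,0.015]
    - [0,0.1,-0.8,0]
    - [0,0,-0.4,0]
    - [0,0,0,0]
    - [0,0,0,0]

```text
time_s: 6.85
tool_pos: [0.528, 0.0541, 0.2851]
tool_rot: [-11.8, 88.0, -19.7]
force: [-0.3, 0.4, -1.4]
grip_width: 0.0222
```

Run:
```python
from h import *
a=viewer.read_camera("side"); pose()
b=viewer.read_camera("top")
A=cv2.resize(a[140:260,230:360],None,fx=3.5,fy=3.5,interpolation=cv2.INTER_CUBIC)
B=cv2.resize(b[110:230,270:360],None,fx=3.5,fy=3.5,interpolation=cv2.INTER_CUBIC)
cv2.imwrite("pics/s1.png",np.hstack([A,B])[:,:,::-1])
```

```text
t 6.9 p [0.528  0.0541 0.2851] tilt xy deg [ 1.8415 -0.6595] jaw yaw -7.928027436930428 F [-0.0499  0.7559 -1.2021] w 0.021842231590220806
```

View pics/s1.png

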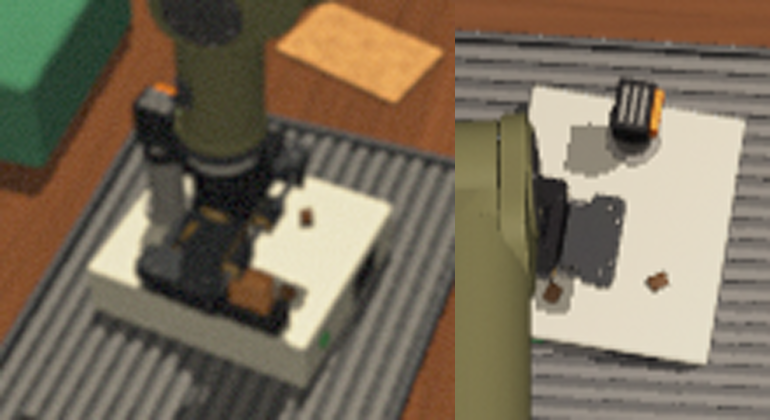

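The scraper is on the deck at the +y edge. In the left crop, chip2 (288,292) lies just in front of it, chip3 is at (306,217), and chip1 is under the gripper. I lower it about 1.5 mm more and wipe toward -y.

Request:
carry_out:
  moves:
    - [0,0,-0.15,0]
    - [-0.1,-0.8,0,0]
    - [-0.15,-1.2,0,0]
    - [-0.15,-1.2,0,0]
    - [-0.15,-1.2,0,0]
    - [-0.15,-1.2,0,0]

```text
time_s: 7.55
tool_pos: [0.5206, -0.006, 0.284]
tool_rot: [-11.1, 88.0, -19.0]
force: [-0.4, 0.1, -1.2]
grip_width: 0.0221
```

Run:
```python
from h import *
pose()
```

```text
t 7.55 p [ 0.5206 -0.006   0.284 ] tilt xy deg [ 1.9028 -0.6534] jaw yaw -7.85966724756666 F [-0.4333  0.0675 -1.2022] w 0.022146310736449234
```

Request:
carry_out:
  moves:
    - [-0.16,-1.2,-0.05,0]
    - [-0.16,-1.2,0,0]
    - [-0.16,-1.2,0,0]
    - [-0.16,-1.2,0,0]
    - [-0.16,-1.2,0,0]
    - [-0.16,-1.2,0,0]
    - [-0.16,-1.2,0,0]
    - [-0.16,-1.2,0,0]

```text
time_s: 8.35
tool_pos: [0.5062, -0.1118, 0.2837]
tool_rot: [-10.4, 88.0, -18.4]
force: [-0.7, 0.3, -0.8]
grip_width: 0.0218
```

Request:
carry_out:
  moves:
    - [-0.16,-1.2,0,0]
    - [-0.16,-1.2,0,0]
    - [-0.16,-1.2,0,0]
    - [-0.1,-0.8,0,0]
    - [0,0,0,0]
    - [0,0,2,0]
    - [0,0,4,0]
    - [0,0,2,0]
    - [0,0,0,0]

```text
time_s: 9.25
tool_pos: [0.4986, -0.1611, 0.3648]
tool_rot: [-14.0, 88.2, -22.0]
force: [0.0, -0.9, -0.7]
grip_width: 0.0216
```

Run:
```python
from h import *
a=viewer.read_camera("side"); pose()
b=viewer.read_camera("top")
A=cv2.resize(a[140:260,230:380],None,fx=3.2,fy=3.2,interpolation=cv2.INTER_CUBIC)
B=cv2.resize(b[110:230,280:380],None,fx=3.2,fy=3.2,interpolation=cv2.INTER_CUBIC)
cv2.imwrite("pics/s2.png",np.hstack([A,B])[:,:,::-1])
```

```text
t 9.3 p [ 0.4983 -0.1609  0.3636] tilt xy deg [ 1.6134 -0.6814] jaw yaw -8.09636211343616 F [ 0.1518 -1.4046 -0.649 ] w 0.02170189528017742
```

View pics/s2.png

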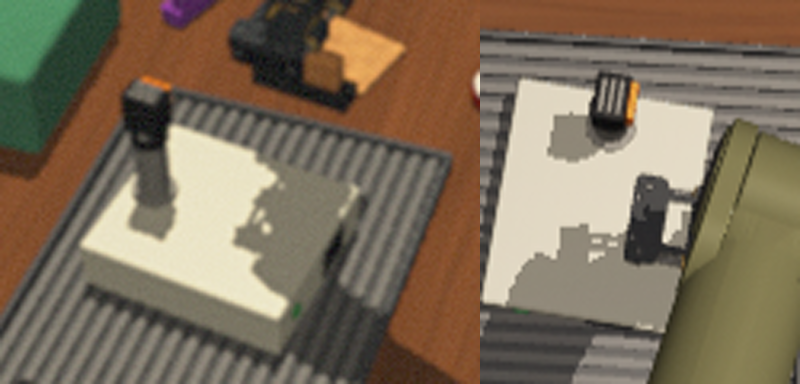

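The deck is clear of flakes in both views. The flakes themselves are behind the dryer and arm, so I'll check them later. Now I carry the scraper back to the mat.

Request:
carry_out:
  moves:
    - [0.9,-4.6,0,0]
    - [0.9,-4.6,0,0]
    - [0.9,-4.6,0,-0.03]
    - [0.9,-4.6,0,-0.05]
    - [0.9,-4.6,-1,-0.05]
    - [0.3,-1,-3,-0.03]
    - [0,0,-4,0]
    - [0,0,-3,0]
    - [0,0,0,0]
    - [0,0,0,0]

```text
time_s: 10.35
tool_pos: [0.5425, -0.4041, 0.2277]
tool_rot: [-61.1, 89.7, -78.2]
force: [1.0, 0.2, -1.3]
grip_width: 0.022
```

Run:
```python
from h import *
pose()
```

```text
t 10.35 p [ 0.5425 -0.4041  0.2277] tilt xy deg [ 0.0543 -0.2606] jaw yaw -17.14917970316963 F [ 1.0141  0.1667 -1.3431] w 0.021951372686620268
```

Request:
carry_out:
  moves:
    - [0,0,-0.6,0]
    - [0,0,-0.3,0]
    - [0,0,-0.1,0]
    - [0,0,0,0]

```text
time_s: 10.75
tool_pos: [0.5441, -0.4038, 0.2208]
tool_rot: [-30.6, 89.5, -47.6]
force: [-1.0, -0.4, -1.0]
grip_width: 0.0221
```

Request:
carry_out:
  moves:
    - [0,0,-0.35,0]
    - [0,0,-0.1,0]
    - [0,0,0,0]

```text
time_s: 11.05
tool_pos: [0.5448, -0.404, 0.218]
tool_rot: [-23.5, 89.3, -40.5]
force: [1.0, -0.4, -1.6]
grip_width: 0.0216
```

Request:
carry_out:
  moves:
    - [0,0,-0.15,0]
    - [0,0,0,0]
    - [0,0,0,0]

```text
time_s: 11.35
tool_pos: [0.5448, -0.4043, 0.2178]
tool_rot: [-21.1, 89.3, -38.1]
force: [0.0, -0.3, 0.0]
grip_width: 0.0216
```

Request:
carry_out:
  moves:
    - [0,0,0,0]
    - [0,0,0,0]
    - [0,0,0,0]
    - [0,0,0,0]
    - [0,0,0,0]
    - [0,0,2,0]
    - [0,0,4,0]
    - [0,0,5,0]
    - [0,0,5,0]
    - [0,0,5,0]
    - [0,0,0,0]
  hand: 6

```text
time_s: 12.45
tool_pos: [0.5425, -0.4028, 0.4318]
tool_rot: [-34.7, 89.5, -51.7]
force: [-1.0, -0.8, -0.2]
grip_width: 0.0604
```

Run:
```python
from h import *
a=viewer.read_camera("side"); pose()
b=viewer.read_camera("top")
A=cv2.resize(a[130:250,240:390],None,fx=3.2,fy=3.2,interpolation=cv2.INTER_CUBIC)
B=cv2.resize(b[130:250,350:450],None,fx=3.2,fy=3.2,interpolation=cv2.INTER_CUBIC)
cv2.imwrite("pics/s3.png",np.hstack([A,B])[:,:,::-1])
```

```text
t 12.5 p [ 0.5423 -0.4022  0.4283] tilt xy deg [ 0.08   -0.2045] jaw yaw -17.053604136671066 F [ 0.0507  0.5962 -0.2922] w 0.059834968370215444
```

View pics/s3.png

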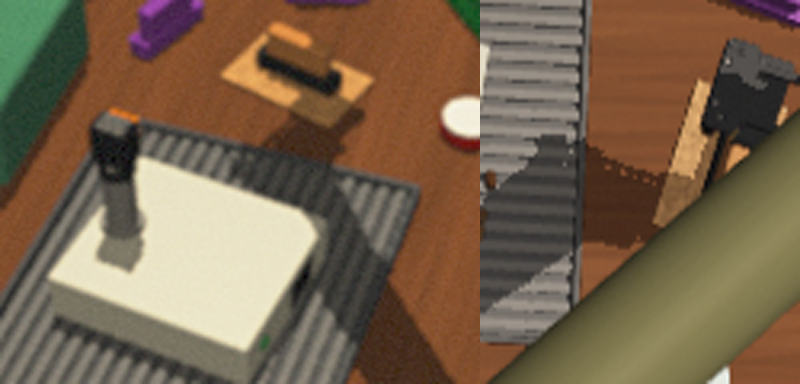

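The scraper stands upright on the mat, at about (300,60) in the left crop. Two of the flakes show on the ribs to the right of the dryer, at right-crop (490,180) and (482,215). Next I go to the nozzle.

Request:
carry_out:
  moves:
    - [0.3,4.8,0.2,0.04]
    - [0.6,4.9,0,0.04]
    - [0.9,4.8,0,0.04]
    - [1.2,4.8,0,0.04]
    - [1.4,4.7,0,0.01]
    - [1.5,4.7,0,0]
    - [1.5,4,0,0]
    - [1.2,2,0,0]
    - [0,0,0,0]
    - [0,0,0,0]
  hand: 7

```text
time_s: 13.55
tool_pos: [0.6217, -0.0419, 0.4065]
tool_rot: [-170.6, 88.1, -177.8]
force: [0.1, -1.4, -0.8]
grip_width: 0.0701
```

Run:
```python
from h import *
a=viewer.read_camera("side");pose()
print("pred nozzle top corners",proj("side",[[.632+.991*dx+.132*dy,-.049-.132*dx+.991*dy,.213] for dx,dy in((-.022,-.016),(.022,-.016),(.022,.016),(-.022,.016))]))
b=viewer.read_camera("top")
A=cv2.resize(a[130:230,240:340],None,fx=4,fy=4,interpolation=cv2.INTER_CUBIC)
B=cv2.resize(b[110:210,290:390],None,fx=4,fy=4,interpolation=cv2.INTER_CUBIC)
cv2.imwrite("pics/n1.png",np.hstack([A,B])[:,:,::-1])
```

```text
t 13.6 p [ 0.6216 -0.0421  0.4064] tilt xy deg [-1.9265 -0.0434] jaw yaw -7.179290664209805 F [0.8698 0.6331 0.0622] w 0.07037443675138298
pred nozzle top corners [[282.8818 167.9449]
 [270.9411 164.0017]
 [266.0217 170.1488]
 [278.0686 174.1942]]
```

View pics/n1.png

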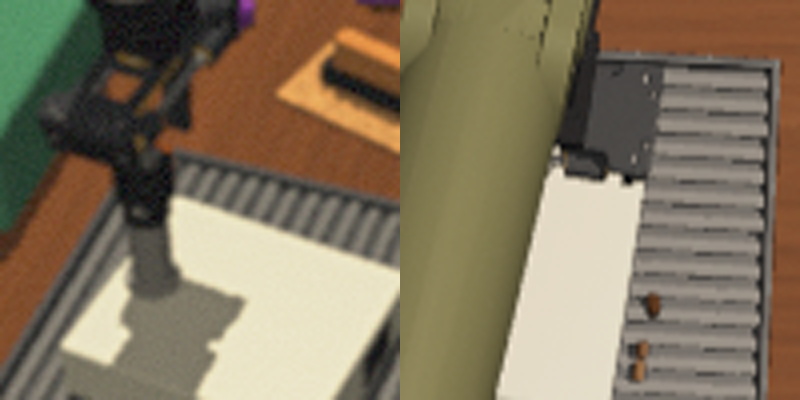

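All three flakes lie on the tray ribs to the right of the dryer, at right-crop (653,303), (642,350) and (638,372). The fingers straddle the nozzle. Before descending I trim x and y, including the 1.9° tool tilt.

Request:
carry_out:
  moves:
    - [0.8,-0.4,0.3,0]
    - [0.7,-0.4,0.2,0]
    - [0,0,0,0]
    - [0,0,0,0]

```text
time_s: 14.05
tool_pos: [0.6367, -0.0591, 0.4133]
tool_rot: [-167.3, 88.2, -175.2]
force: [-1.1, -0.0, 0.7]
grip_width: 0.0697
```

Run:
```python
from h import *
o,M=pose(); print("grasp pt",o["tool_pos"]+env.grip_depth*M[:,0])
```

```text
t 14.05 p [ 0.6367 -0.0591  0.4133] tilt xy deg [-1.8004 -0.1515] jaw yaw -7.857918526630701 F [-1.0775 -0.0467  0.6787] w 0.0697291791867935
grasp pt [ 0.6316 -0.0595  0.2499]
```

Request:
carry_out:
  moves:
    - [0,0.9,0,0]
    - [0,0,-1.5,0]
    - [0,0,-1.5,0]
    - [0,0,-1,0]
    - [0,0,0,0]
    - [0,0,0,0]

```text
time_s: 14.65
tool_pos: [0.6357, -0.0489, 0.3682]
tool_rot: [-169.0, 88.0, -176.8]
force: [-0.6, 0.9, 0.4]
grip_width: 0.07
```

Run:
```python
from h import *
o,M=pose(); print("grasp pt",o["tool_pos"]+env.grip_depth*M[:,0])
```

```text
t 14.65 p [ 0.6357 -0.0489  0.3682] tilt xy deg [-1.9634 -0.1096] jaw yaw -7.844178676403675 F [-0.6268  0.8804  0.4252] w 0.06999288523848231
grasp pt [ 0.6301 -0.0492  0.2048]
```

Now down about 12 mm and squeeze.

Request:
carry_out:
  moves:
    - [0,-0.1,-0.9,0]
    - [0,0,-0.3,0]
    - [0,0,0,0]

```text
time_s: 14.95
tool_pos: [0.6358, -0.05, 0.3556]
tool_rot: [-168.6, 88.1, -176.5]
force: [0.7, -0.6, 0.6]
grip_width: 0.0704
```

Request:
carry_out:
  moves:
    - [0,0,0,0]
    - [0,0,0,0]
    - [0,0,0,0]
    - [0,0,0,0]
    - [0,0,0,0]
    - [0,0,0,0]
    - [0,0,0,0]
    - [0,0,0,0]
  hand: 2
  force: 40

```text
time_s: 15.75
tool_pos: [0.6363, -0.0493, 0.3566]
tool_rot: [-169.4, 88.2, -177.2]
force: [-0.4, 0.6, -0.7]
grip_width: 0.0321
```

Run:
```python
from h import *
o,M=pose(); print("grasp pt",o["tool_pos"]+env.grip_depth*M[:,0])
```

```text
t 15.75 p [ 0.6363 -0.0493  0.3566] tilt xy deg [-1.8207 -0.0906] jaw yaw -7.780017508671252 F [-0.447   0.5888 -0.6763] w 0.03213783668310688
grasp pt [ 0.6311 -0.0496  0.1932]
```

The opening is 32 mm, so the button is fully pressed. Pulling up now.

Request:
carry_out:
  moves:
    - [0,0,0.5,0]
    - [0,0,1,0]
    - [0,0,1,0]
    - [0,0,1,0]
    - [0,0,0,0]

```text
time_s: 16.25
tool_pos: [0.6364, -0.0491, 0.393]
tool_rot: [-167.9, 88.1, -175.7]
force: [0.1, 1.8, -2.6]
grip_width: 0.0324
```

Request:
carry_out:
  moves:
    - [0,0,1,0]
    - [0,0,1,0]
    - [0,0,1,0]
    - [0,0,1,0]
    - [0,0,0.8,0]
    - [0,0,0,0]

```text
time_s: 16.85
tool_pos: [0.6362, -0.0492, 0.4457]
tool_rot: [-168.2, 88.2, -176.0]
force: [1.6, 1.2, -1.8]
grip_width: 0.0323
```

Request:
carry_out:
  moves:
    - [0,0,0.6,0]
    - [0,0,0.4,0]
    - [0,0,0.3,0]
    - [0,0,0.2,0]
    - [0,0,0.2,0]
    - [0,0,0.2,0]

```text
time_s: 17.45
tool_pos: [0.6371, -0.0486, 0.4568]
tool_rot: [-164.2, 87.8, -172.1]
force: [4.9, -1.3, -14.3]
grip_width: 0.0323
```

The wrist reads 14 N downward at 100 mm of lift, so the tube is at the end stop. I let it settle and check.

Request:
carry_out:
  moves:
    - [0,0,0,0]
    - [0,0,0,0]
    - [0,0,0.1,0]
    - [0,0,0.1,0]

```text
time_s: 17.85
tool_pos: [0.6374, -0.0486, 0.4568]
tool_rot: [-164.2, 87.8, -172.1]
force: [4.9, -0.7, -15.1]
grip_width: 0.0324
```

Run:
```python
from h import *
a=viewer.read_camera("side")
for i in range(8): b=viewer.read_camera("top")
o,M=pose(); print("grasp pt",o["tool_pos"]+env.grip_depth*M[:,0])
A=cv2.resize(a[110:240,240:370],None,fx=3.2,fy=3.2,interpolation=cv2.INTER_CUBIC)
B=cv2.resize(b[110:240,340:450],None,fx=3.2,fy=3.2,interpolation=cv2.INTER_CUBIC)
cv2.imwrite("pics/e1.png",np.hstack([A,B])[:,:,::-1])
```

```text
t 18.3 p [ 0.6374 -0.0486  0.4568] tilt xy deg [-2.2263 -0.3119] jaw yaw -7.8481771709431465 F [  4.7285  -1.0595 -14.7017] w 0.03216606304347784
grasp pt [ 0.631  -0.0494  0.2934]
```

View pics/e1.png

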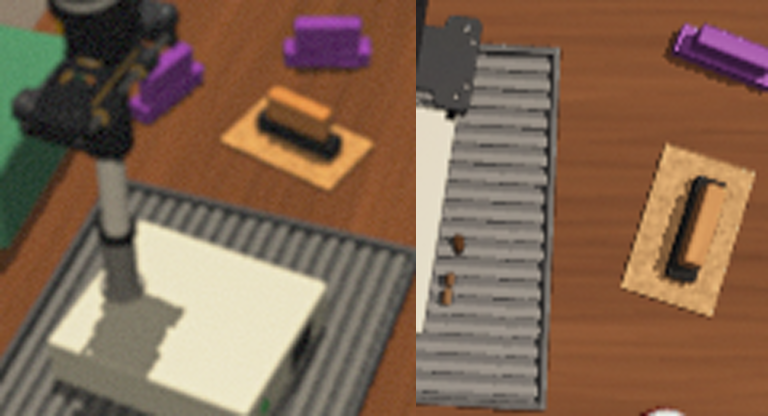

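The picture shows the inner tube extended above the collar, with the nozzle in the fingers. The scraper is upright and centred on the mat, and the three flakes are on the ribs. Pose and force are steady, so I hand in.

```bash
python3 -c "
from cell import env
print(env.sign_off())"
```

```text
the job is handed in; nothing more can be done
None
```

The job is handed in at about 18 s of the 58 s allowed; the sign-off gave no verdict.

- **Mud:** one wipe with the black scraper pushed all three flakes off the deck's right edge. The last picture shows them on the tray ribs to the right of the dryer. The fingers stayed well above the mud throughout.
- **Scraper:** it is back upright near the middle of its mat, and the fingers are clear of it.
- **Nozzle:** I pinched it with 40 N. The opening read about 32 mm against the 33 mm nominal for a fully pressed button. It came up 100 mm and stopped against the end stop. It is still held there with about 15 N of upward pull, and the tool position did not change over the last 0.5 s.
- **Other things:** I never worked near the shoehorn, key dish, umbrella tips, brush or tin. I did not re-measure their positions at the end.

No check failed. The tool leaned up to about 2° from vertical during the moves. I allowed for that when lining up on the nozzle.

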